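Press a sample carrier down and slide it under the copy stage's leaf spring

TASK

Load the flat sample carrier into the copy stage: with the fingertips on the rubber finger pad behind its rib, press the carrier down against the sprung bed until it is low enough to go under the bridge, then, still pressing down hard, push it along under the bridge and its leaf spring until its front edge is home against the end stop. Then let go and take the hand away; the spring keeps it there. Only press and push the carrier, do not lift it, and leave everything else on the table where it is.

Things in the scene. Friction and masses are not known exactly. Their poses are not given: they have to be found in the camera images.
- jig: Copy stage fixed to the table: dark base plate 350 x 140 x 12 mm with a lane along x. Origin: centre of the base's underside, on the table top and lane centre line; +x is the pushing direction (bridge and stop at +x), z up. Side rails: inner faces y = +/-47 mm, outer +/-57, tops 36 mm above the table. Place and turn vary; +x points roughly to the robot's right (room -y).
- carrier: Loose flat aluminium plate 160 (x) x 90 (y) x 14 mm, 0.45 kg, four round dark samples on its front half. Origin: centre of its underside, axes as the stage's. Starts flat on the sprung bed, short of the bridge, underside 28 mm and top 42 mm above the table: too high for the bridge. Home: front edge (x = +80 mm) on the end stop, origin at x = 50 mm of the stage.
- finger_pad (a point): Centre of the top of the carrier's rubber finger pad, 40 x 80 mm: carrier x = -58 mm, y = 0, 15 mm above its underside (43 mm above the table at the start). In front of the pad (x = -38 to -28 mm) a rib across the carrier rises to 22 mm above the underside: a finger on the pad can push against it. At home the rib is still 15 mm short of the bridge.
- bridge_mouth (a point): Middle of the lower near edge of the bridge: x = 37 mm, y = 0 of the stage, 38 mm above the table. The steel bridge bar crosses the lane from x = 37 to 53 mm, from 38 mm (underside) to 54 mm above the table, on posts at y = +/-53 to 67 mm.
- stop_face (a point): Middle of the end stop's face: x = 130 mm, y = 0 of the stage, 28 mm above the table. The stop's top is 44 mm above the table.
- platen (a joint): How far the white sprung bed under the carrier (the lane's floor) is pressed down, in m: 0 raised, 0.008 on its hard stop; stays level. Pressed through the carrier it starts down at about 5 N, clears the bridge at 4 mm (about 9 N) and bottoms at about 13 N (each +/-1.5 N with the carrier's weight); 6 to 7 mm is a good depth to slide at. Springs back when released.
- leaf (a joint): Angle of the leaf drag spring, rad: 0 at rest, grows as it is lifted. Steel strip 50 x 16 mm hinged at the bridge's far side 46 mm above the table, sloping down to +x; tip 27 mm above the table at x = 100 mm of the stage. The carrier's front lifts it to 0.15 to 0.25 rad; it then drags on the carrier's top with 5 to 7 N. Pushing takes roughly 5 to 12 N.
- jar_a: Small ink jar, 52 mm across, 65 mm tall, beside the stage; leave it alone. Origin: centre of its underside.
- jar_b: Small jar, 48 mm across, 70 mm tall, beyond the end stop; leave it alone. Origin: centre of its underside.
- tape: Roll of paper tape lying flat, 90 mm across, 22 mm high, beside the stage; leave it alone. Origin: centre of its underside.
- spatula: Spatula about 180 mm long lying beside the stage, on its -y side; leave it alone. Origin: centre of its underside.
- mug: White mug, 80 mm across, 90 mm tall, off to the left; leave it alone. Origin: centre of its underside.
- boards: Flat stack of mount boards 105 x 148 x 12 mm, off to the left; leave it alone. Origin: centre of its underside.
- weight: Dark paper weight with a knob, 60 mm across, 60 mm tall, off to the right; leave it alone. Origin: centre of its underside.
Mind the look-alikes: they are no part of the job. Leave any red look-alike of the carrier alone.

How it is judged (in metres and radians):
On the way, in this order (a step that is already met when the one before it is completed fails the run):
1. the carrier is pressed down by the fingers until it is low enough for the bridge (contact force between the fingers and carrier above 4 N and value of joint platen above 0.0042 m and x of carrier in the frame of jig below 0 m), for 0.05 s.
2. still pressed, its front has gone under the leaf spring (contact force between the fingers and carrier above 4 N and value of joint leaf above 0.1 rad and x of carrier in the frame of jig above 0.03 m), for 0.05 s.
At the end, for the whole second after the job is handed in: The carrier lies at rest in the lane, flat and straight, its front edge within 3.5 mm of the end stop, held down under the bridge and the lifted leaf spring (x of carrier in the frame of jig between 0.0465 and 0.054 m and y of carrier in the frame of jig between -0.006 and 0.006 m and z of carrier in the frame of jig below 0.026 m and angle between the x axis of carrier and the x axis of jig, either way round below 0.05 rad and angle between carrier's own z axis and vertical below 0.06 rad and value of joint leaf above 0.1 rad and linear speed of carrier below 0.01 m/s); the robot touches nothing.
It fails at once if the carrier is lifted or tipped up (more than 15 mm above its raised height, or tilted over 0.3 rad) (z of carrier in the frame of jig above 0.043 m or angle between carrier's own z axis and vertical above 0.3 rad).
It fails at once if a bystander is pushed more than 20 mm (distance of any of jar_a, jar_b, tape, spatula, mug, boards, weight from where it was at the start of the episode above 0.02 m).
It also fails if it takes over 42 s, if anything falls off the work surface, if the arm or the gripper's body presses on something with over 40 N, if the wrist force passes 120 N, or if a joint passes its speed limit or range.

ROBOT

A 6-joint arm with a two-finger parallel gripper is mounted at the origin on the work surface. World frame = base frame: x ahead of the robot, y to its left, z up, the work surface at z = 0. Lengths are in m, angles in degrees, forces in N, time in s.
With the tool pointing down it reaches from about 0.4 to 0.825 m from the base axis. Payload 7 kg.
Tool frame: the origin (TCP) lies midway between the tips of the shut fingers; the grasp point (between the pads) lies 19 mm behind it (r.grasp_offset is the distance from the TCP to the grasp point, in m); z points along the fingers, x is the direction in which the jaws open and shut, and the axes are right-handed (so a half turn about z gives the same grasp; the last joint's range is limited). The gripper opens to 88 mm and grips with 3 to 60 N. Pads are 19 mm wide; open, the fingers measure 130 mm over their backs; the gripper's body (78 mm by 193 mm) begins 47 mm behind the grasp point.
Start: joints at [-59.467, 20.546, 0.682, 0, -70.136, -16.507], TCP at [0.164, -0.655, 0.227] pointing down, gripper open.
Joint ranges: [-176.03, 176.03], [-82.01, 121.73], [-58.28, 71.71], [-173.87, 95.51], [-174.79, -0.11], [-173.66, 173.66]. Speed limits (degrees/s): [136.94, 136.94, 172.46, 180, 180, 180].

INTERFACE

Orientations are given as [roll, pitch, yaw] about the fixed x, y, z axes, in that order (R = Rz(yaw) Ry(pitch) Rx(roll)).
In Python, from plant import r gives the robot as it stands.
- The arm moves only by the tool step_arm, never from a script. Its argument "deltas" is a list of rows, each a list of 7 numbers: the turn, a rotation vector about the tool's x, y, z in rad, then the shift along the tool's x, y, z in mm, then the opening, from -1 (shut) to 1 (fully open), so that 0 is half open. In form: [[ax, ay, az, x, y, z, grip], ...]. A call has 1 to 10 rows; each row shifts and turns the pose as measured when the row begins, along the tool's axes as they then stand; what a row does not reach is not made up. A row lasts 1/10 s, in which the tool goes at most 50 mm and 8.59 degrees, less where a joint would pass 70% of its speed; a pose out of reach is approached as far as the arm can. A call with a gripper value outside its range is refused whole. The fingers move at their own pace and stop on an object; "squeeze" is the grip in N (left out, the last holds). Time passes only in rows, so rows that do not move let the fingers close. It gives the time, the measured TCP pose, the force and the opening at its end, in the units of the state.
- r.get_state(): the state, without advancing time (a new reading comes with each control period).
- r.capture(name): name is "scene" or "top" or "wrist"; returns the picture (384x512x3 uint8, red, green, blue); there is no depth.
- r.camera_info(name): a dict with "vertical_fov" (degrees; the focal length in pixels is half the picture's height over the tangent of half this angle, whatever the lens; pixels are square), "cx", "cy" (the principal point, pixels), "view" (4x4, takes a point from world to camera coordinates). Camera axes: x right, y down, z forward; pixel columns grow to the right and rows downward; lengths in m; the calibration is good to about 2 mm. A picture is of the moment at which its call begins: read the wrist's pose just before it. camera_info takes no time and is no camera call; for the wrist camera it gives the pose at the moment of the call.
- r.close_job(): hands the job in, once; it reports no verdict.
The state is a dict: "time_s": time; "joints": joint angles; "qd": joint speeds; "joint_torque": joint torques, N m; "tcp_pos": TCP position; "eef_rot": TCP orientation; "contact_force": force on the tool from outside, world axes, zero at the start; "moment": the same for the moment, N m; "gripper_width": finger opening in m.
Only numpy, scipy, OpenCV 4.12 (cv2) and the standard library are available. Lean on these libraries where they do the work, as an engineer would, in place of code of your own. Each camera call takes 0.05 s, during which the arm holds its last target.

## Working session

There is one attempt and no reset: what is moved stays moved. The work goes in short steps, Python scripts to look and compute and a tool call to move; the robot and the scene stay as the last step left them, time stands still between calls to the robot, and variables do not carry over. Pictures are saved under pics/ and viewed, and the job is handed in when it is done.

Besides the shell and the picture viewer there is one more tool, called after ">>>" as name([rows], argument=value, ...), one row to a line, values as JSON. step_arm: Moves the arm, as the interface text tells. Its arguments: {"type":"object","properties":{"deltas":{"type":"array","items":{"type":"array","items":{"type":"number"}}},"squeeze":{"type":"number"}},"required":["deltas"]}

```bash
mkdir -p pics; ls; python3 - <<'E'
from plant import r
import cv2
print(r.get_state())
for n in ("scene","top","wrist"):
    ci=r.camera_info(n); print(n,ci)
    im=r.capture(n); cv2.imwrite(f"pics/{n}0.png",im[:,:,::-1])
E
```

```text
pics
{'time_s': 0.0, 'joints': array([-5.94679995e+01,  2.05932840e+01,  6.33573537e-01, -2.04714914e-02,
       -7.01370179e+01, -1.65056494e+01]), 'qd': array([-0.08733824,  0.04279766,  0.05809894, -0.05444234,  0.06075253,
        0.11007046]), 'joint_torque': array([-7.30754782e-04, -5.82714629e+01,  2.93044639e+01,  6.99710861e+00,
        6.94994713e-03, -2.15672098e-04]), 'tcp_pos': array([ 0.16343613, -0.65439992,  0.22559921]), 'eef_rot': array([-1.79990967e+02, -9.82102082e-02,  1.04019372e+02]), 'contact_force': array([-0.39819353, -0.59824408, -0.05068115]), 'moment': array([-0.00308113,  0.01065809,  0.05025712]), 'gripper_width': 0.08757994795389569}
scene {'vertical_fov': 47.797426337609274, 'cx': 255.05528599744972, 'cy': 188.04372084871133, 'view': array([[-0.4706678 ,  0.88230262,  0.00372904,  0.27435485],
       [ 0.77145768,  0.41358078, -0.48353281, -0.34514577],
       [-0.42816453, -0.22470653, -0.87531829,  1.42998146],
       [ 0.        ,  0.        ,  0.        ,  1.        ]])}
top {'vertical_fov': 55.67031231133298, 'cx': 250.8827461092958, 'cy': 195.92523512231662, 'view': array([[ 0.02361107, -0.99970118, -0.00633022, -0.0387046 ],
       [-0.99704856, -0.02308478, -0.0732206 ,  0.48401283],
       [ 0.07305259,  0.00804035, -0.99729568,  1.05230213],
       [ 0.        ,  0.        ,  0.        ,  1.        ]])}
wrist {'vertical_fov': 71.08271865365568, 'cx': 252.76205762082046, 'cy': 194.37526848460791, 'view': array([[-0.24277681,  0.9700804 ,  0.00185633,  0.67385143],
       [ 0.93545348,  0.23360334,  0.26524757, -0.03238119],
       [ 0.25687782,  0.06613246, -0.96417855,  0.3907937 ],
       [ 0.        ,  0.        ,  0.        ,  1.        ]])}
```

View pics/scene0.png

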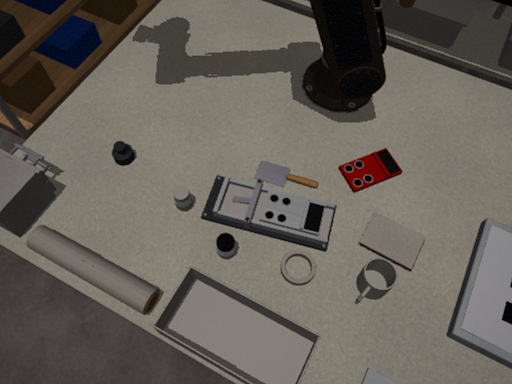

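View pics/top0.png

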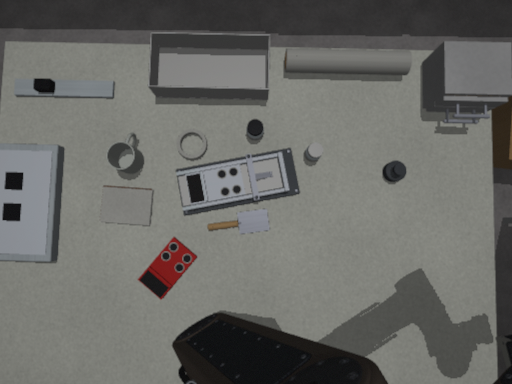

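View pics/wrist0.png

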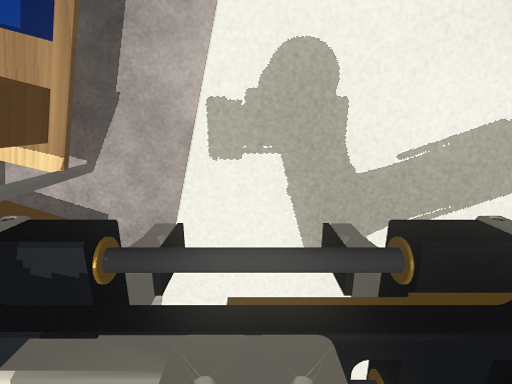

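The top view shows the stage at about (237,182), with the black pad at (195,188) and the bridge at (253,178). The red look-alike is at (168,267). The scene view shows the stage at about (268,212), with the pad at (314,217). I'll enlarge both.

```bash
python3 - <<'E'
import cv2
t=cv2.imread("pics/top0.png")[135:225,165:310]; cv2.imwrite("pics/topc.png",cv2.resize(t,None,fx=5,fy=5,interpolation=cv2.INTER_CUBIC))
t=cv2.imread("pics/scene0.png")[165:255,195:345]; cv2.imwrite("pics/scenec.png",cv2.resize(t,None,fx=5,fy=5,interpolation=cv2.INTER_CUBIC))
E
```

```text
(no output)
```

View pics/topc.png

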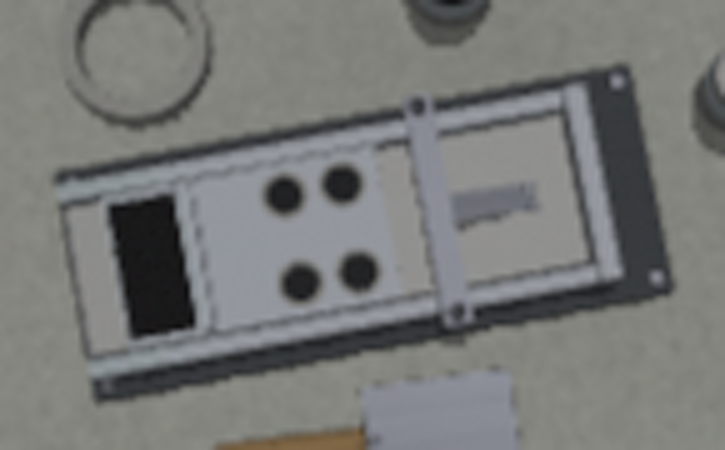

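View pics/scenec.png

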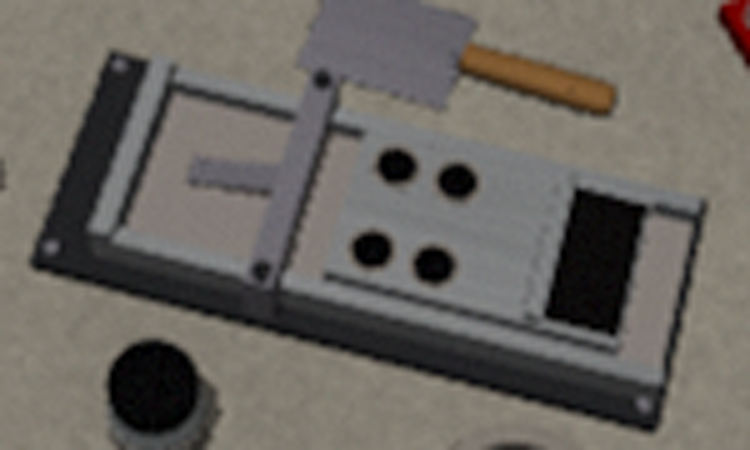

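```bash
cat > h.py <<'E'
import numpy as np, cv2
from plant import r
def K(ci,h=384):
    f=h/2/np.tan(np.radians(ci["vertical_fov"])/2); return f
def ray(ci,u,v):
    f=K(ci); V=np.array(ci["view"]); R=V[:3,:3]; c=-R.T@V[:3,3]
    d=R.T@np.array([(u-ci["cx"])/f,(v-ci["cy"])/f,1]); return c,d/np.linalg.norm(d)
def plane(ci,u,v,z):
    c,d=ray(ci,u,v); return c+d*(z-c[2])/d[2]
def tri(ci1,p1,ci2,p2):
    c1,d1=ray(ci1,*p1); c2,d2=ray(ci2,*p2)
    A=np.array([d1,-d2]).T; s=np.linalg.lstsq(A,c2-c1,rcond=None)[0]
    a=c1+s[0]*d1;b=c2+s[1]*d2; return (a+b)/2,np.linalg.norm(a-b)
def dark(im,box,thr=45,amin=8):
    x0,y0,x1,y1=box; m=(im[y0:y1,x0:x1].max(2)<thr).astype(np.uint8)
    n,l,s,c=cv2.connectedComponentsWithStats(m,connectivity=4)
    return [(c[i]+[x0,y0],s[i,4]) for i in range(1,n) if s[i,4]>=amin]
E
python3 - <<'E'
from h import *
t=cv2.imread("pics/top0.png"); s=cv2.imread("pics/scene0.png")
for thr in (35,):
  print(thr); 
  T=dark(t,(180,155,250,210),thr); S=dark(s,(255,185,335,240),thr)
  for a in T: print('t',a)
  for a in S: print('s',a)
ct,cs=r.camera_info("top"),r.camera_info("scene")
# correspondences by order along the stage: sort
E
```

```text
35
t (array([195.10759494, 187.89873418]), np.int32(316))
s (array([273.78787879, 197.72727273]), np.int32(33))
s (array([286.        , 200.73529412]), np.int32(34))
s (array([313.5672043 , 216.84677419]), np.int32(372))
s (array([268.91891892, 214.45945946]), np.int32(37))
s (array([281.16666667, 217.5       ]), np.int32(36))
s (array([271.29508197, 235.37704918]), np.int32(61))
```

```bash
python3 - <<'E'
from h import *
t=cv2.imread("pics/top0.png")
T=[a for a in dark(t,(214,165,245,198),80)]
for a in T: print(a)
ct,cs=r.camera_info("top"),r.camera_info("scene")
def cr(u,v,o): return ((u+.5)/5-.5+o[0],(v+.5)/5-.5+o[1])
print('pad',tri(ct,(195.11,187.9),cs,(313.57,216.85)))
TP=[cr(284,194,(165,135)),cr(342,184,(165,135)),cr(300,282,(165,135)),cr(359,271,(165,135))]
# scene: top-left(far +y?) => order
SP=[(281.17,217.5),(268.92,214.46),(286,200.735),(273.79,197.73)]
for a,b in zip(TP,SP): print('samp',a,tri(ct,a,cs,b))
# bridge bolts
tb=[cr(418,105,(165,135)),cr(458,314,(165,135))]; sb=[cr(261,270,(195,165)),cr(322,79,(195,165))]
for a,b in zip(tb,sb): print('bolt',tri(ct,a,cs,b))
# base screws: far +x end
tb=[cr(619,80,(165,135)),cr(657,277,(165,135)),cr(108,386,(165,135))]; sb=[cr(50,246,(195,165)),cr(120,65,(195,165))]
for a,b in zip(tb,sb): print('screw',tri(ct,a,cs,b))
E
```

```text
(array([233.        , 171.24390244]), np.int32(41))
(array([221.25641026, 173.74358974]), np.int32(39))
(array([236.24390244, 189.        ]), np.int32(41))
(array([224.825, 191.05 ]), np.int32(40))
pad (array([0.50247556, 0.13294516, 0.04392828]), np.float64(0.0009649846267825383))
samp (221.4, 173.4) (array([0.5458248 , 0.05844524, 0.04634999]), np.float64(0.0006590037487066191))
samp (233.0, 171.4) (array([0.55254923, 0.02546295, 0.0447103 ]), np.float64(0.0003395678399386286))
samp (224.6, 191.0) (array([0.49520235, 0.04778401, 0.04644727]), np.float64(0.0006004457872943995))
samp (236.4, 188.8) (array([0.50230445, 0.0143418 , 0.04568904]), np.float64(0.0001990455890877732))
bolt (array([ 0.59676596, -0.0172719 ,  0.05927274]), np.float64(0.00016094858375246727))
bolt (array([ 0.47833972, -0.0432721 ,  0.05555534]), np.float64(0.0008919331868366128))
screw (array([ 0.62193983, -0.1351337 ,  0.01816834]), np.float64(0.0006917237555625967))
screw (array([ 0.50524563, -0.15950206,  0.01747707]), np.float64(0.0005512327837853066))
```

>>> step_arm([
  [0,0,0,22,35,0,-1],
  [0,0,0,22,35,0,-1],
  [0,0,0,22,35,0,-1],
  [0,0,0,22,35,0,-1],
  [0,0,0,22,35,0,-1],
  [0,0,0,22,35,0,-1],
  [0,0,0,22,35,0,-1],
  [0,0,0,22,35,0,-1],
  [0,0,0,22,35,0,-1],
  [0,0,0,22,35,0,-1],
], squeeze=20)

```text
time_s: 1.15
tcp_pos: [0.4555, -0.3479, 0.2223]
eef_rot: [-179.8, -0.4, 103.5]
contact_force: [0.1, -1.4, -0.1]
gripper_width: 0.0131
```

>>> step_arm([
  [0,0,-0.14,0,0,0,-1],
  [0,0,-0.14,0,0,0,-1],
  [0,0,-0.14,0,0,0,-1],
  [0,0,-0.14,0,0,0,-1],
  [0,0,-0.14,0,0,0,-1],
  [0,0,-0.14,0,0,0,-1],
  [0,0,-0.14,0,0,0,-1],
  [0,0,-0.14,0,0,0,-1],
  [0,0,-0.14,0,0,0,-1],
  [0,0,-0.14,0,0,0,-1],
])

```text
time_s: 2.15
tcp_pos: [0.4587, -0.3412, 0.2195]
eef_rot: [179.5, -0.4, -172.8]
contact_force: [-0.4, 0.3, -0.3]
gripper_width: 0.0007
```

>>> step_arm([
  [0,0,-0.09,0,0,0,-1],
  [0,0,0,-14,45,0,-1],
  [0,0,0,-14,45,0,-1],
  [0,0,0,-14,45,0,-1],
  [0,0,0,-14,45,0,-1],
  [0,0,0,-14,45,0,-1],
  [0,0,0,-14,45,0,-1],
  [0,0,0,-14,45,0,-1],
  [0,0,0,-14,45,0,-1],
  [0,0,0,-14,45,0,-1],
])

```text
time_s: 3.15
tcp_pos: [0.4906, 0.0915, 0.2211]
eef_rot: [179.3, -0.5, -167.6]
contact_force: [1.4, 0.2, 0.2]
gripper_width: 0.0006
```

```bash
python3 - <<'E'
from h import *
s=r.get_state(); print(s['tcp_pos'],s['eef_rot'],s['contact_force'],s['joints'])
ci=r.camera_info("wrist"); np.save("w1.npy",np.array([ci['view']]))
im=r.capture("wrist"); cv2.imwrite("pics/w1.png",im[:,:,::-1])
E
```

```text
[0.49056781 0.09145606 0.22114916] [ 179.3290121    -0.46407864 -167.63523218] [1.43597837 0.22714322 0.18984564] [ 32.51464929   4.35635669 -20.77257121  -0.87088135 -65.07812663
 -19.78419225]
```

View pics/w1.png

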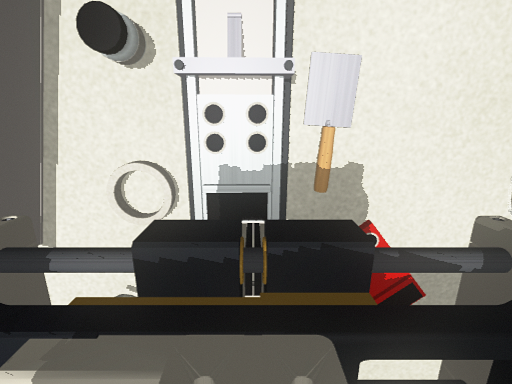

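```bash
python3 - <<'E'
from h import *
ci=r.camera_info("wrist"); ci['view']=np.load("w1.npy")[0]
im=cv2.imread("pics/w1.png")
S=[c for c,a in dark(im,(195,95,280,158),70,40)]
B=[c for c,a in dark(im,(170,55,300,75),90,20)]
print(S,B)
P=np.array([plane(ci,*c,0.0435) for c in S]); Q=np.array([plane(ci,*c,0.055) for c in B])
print(P,P.mean(0)); print(Q,Q.mean(0))
q=Q[np.argsort(Q[:,0])]; 
g=[i for i in range(len(q))]
d=q[-1]-q[0]; print(np.linalg.norm(d),np.degrees(np.arctan2(d[1],d[0]))-90)
# rib/pad edges
for u in (225,240,265): print(im[175:222,u].max(1))
E
```

```text
[] []
[] nan
[] nan<stdin>:8: RuntimeWarning: Mean of empty slice.
  ret = ret.dtype.type(ret / rcount)
Traceback (most recent call last):
IndexError: too many indices for array: array is 1-dimensional, but 2 were indexed
```

```bash
python3 - <<'E'
from h import *
ci=r.camera_info("wrist"); ci['view']=np.load("w1.npy")[0]
im=cv2.imread("pics/w1.png")
print(im[113,205:225].max(1), im[65,172:188].max(1))
S=[c for c,a in dark(im,(195,95,280,158),120,40)]
B=[c for c,a in dark(im,(172,57,187,74),130,20)]+[c for c,a in dark(im,(282,57,296,74),130,20)]
print(S,B)
P=np.array([plane(ci,*c,0.0435) for c in S]); Q=np.array([plane(ci,*c,0.055) for c in B])
print(P,P.mean(0)); print(Q,Q.mean(0))
d=Q[0]-Q[-1]; print(np.linalg.norm(d),np.degrees(np.arctan2(d[1],d[0])))
for u in (225,240,265): print(im[175:222,u].max(1))
E
```

```text
[ 94  86  87  91  90  90  92  89  90  92  91  90  90  91  91  91  86  97
 222 237] [233 243 173 110 112 115 116 114 117 117 117  88 132 159 234 242]
[array([213.35686275, 113.47843137]), array([256.856, 113.528]), array([214.49137931, 142.34051724]), array([256.69491525, 142.24152542])] [array([179.01388889,  64.41666667]), array([288.37878788,  64.72727273])]
[[0.55073377 0.02593863 0.0435    ]
 [0.50003408 0.01484843 0.0435    ]
 [0.54343789 0.05908484 0.0435    ]
 [0.49282999 0.04788227 0.0435    ]] [0.52175893 0.03693854 0.0435    ]
[[ 0.59502015 -0.0169916   0.055     ]
 [ 0.47761781 -0.0426636   0.055     ]] [ 0.53631898 -0.0298276   0.055     ]
0.12017637486385663 12.334543114275167
[175 176 175 175 174 175 174 175 172 121 132 178 168 165 160 159 169 182
  41  51  52  52  52  48  47  49  44  44  47  47  46  43  44  42  46  43
  41  38  38  39  39  40  37  38  36  37  36]
[174 174 174 174 172 172 171 174 169 104 132 180 168 165 159 161 168 177
  38  47  46  45  45  47  44  45  45  45  44  44  41  42  42  42  39  39
  39  41  39  37  37  35  34  33  35  29  25]
[172 170 170 170 171 171 169 170 167 100 133 179 167 161 159 163 164 111
  41  43  44  42  43  41  43  42  40  40  39  39  40  38  39  38  37  37
  35  34  34  33  33  31  31  29  30  35  43]
```

```bash
python3 - <<'E'
from h import *
ci=r.camera_info("wrist"); ci['view']=np.load("w1.npy")[0]
b=np.array([.5368,-.030]); ax=np.array([.2136,-.977]); ay=np.array([.977,.2136])
def st(p): d=p[:2]-b; return (45+1000*d@ax).round(1),(1000*d@ay).round(1)
for u,v,z in [(240,192.5,.050),(265,192.5,.050),(240,186,.05),(240,184,.042)]: print(st(plane(ci,u,v,z)))
for p in [(.5025,.133),(.5237,.0365),(.5218,.0369)]: print(st(np.array(p)))
E
```

```text
(np.float64(-102.8), np.float64(-5.3))
(np.float64(-102.9), np.float64(-37.1))
(np.float64(-94.3), np.float64(-5.4))
(np.float64(-93.7), np.float64(-5.1))
(np.float64(-121.6), np.float64(1.3))
(np.float64(-22.8), np.float64(1.4))
(np.float64(-23.6), np.float64(-0.4))
```

>>> step_arm([
  [0.012,-0.008,0,-10,16,20,-1],
  [0,0,0,-9,15,40,-1],
  [0,0,0,0,0,40,-1],
  [0,0,0,0,0,35,-1],
  [0,0,0,0,0,0,-1],
])

```text
time_s: 3.7
tcp_pos: [0.5052, 0.1385, 0.084]
eef_rot: [179.9, 0.4, -167.0]
contact_force: [-0.1, -0.6, 0.4]
gripper_width: 0.0004
```

```bash
cat > st.py <<'E'
from h import *
import sys
b=np.array([.5368,-.030]); ax=np.array([.2136,-.977]); ay=np.array([.977,.2136])
s=r.get_state(); d=s['tcp_pos'][:2]-b
print(s['time_s'],'tcp',s['tcp_pos'].round(4),s['eef_rot'].round(2),'F',s['contact_force'].round(1),'stage',45+1000*d@ax,1000*d@ay)
if len(sys.argv)>1:
    for n in sys.argv[2:]:
        im=r.capture(n)[:,:,::-1]; cv2.imwrite(f"pics/{n}{sys.argv[1]}.png",im)
        if n!="wrist":
            x0,y0,x1,y1=dict(top=(165,135,310,225),scene=(195,165,345,255))[n]
            cv2.imwrite(f"pics/{n}{sys.argv[1]}c.png",cv2.resize(im[y0:y1,x0:x1],None,fx=5,fy=5,interpolation=cv2.INTER_CUBIC))
E
python3 st.py 2 wrist scene
```

```text
3.7 tcp [0.5052 0.1385 0.084 ] [ 179.89    0.4  -167.05] F [-0.1 -0.6  0.4] stage -126.39761677308027 5.135517917983545
```

View pics/wrist2.png

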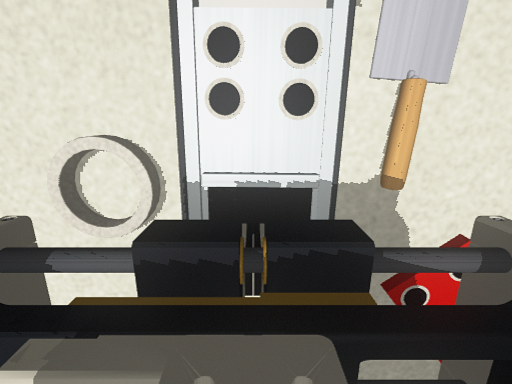

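View pics/scene2c.png

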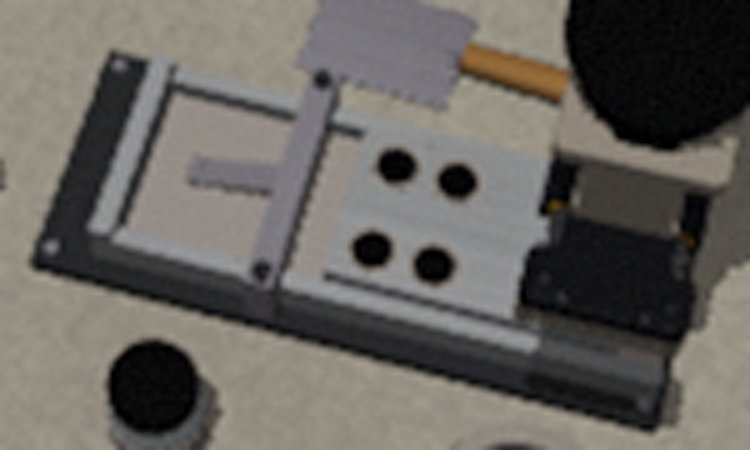

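>>> step_arm([
  [0,0.007,0.011,5,-11,10,-1],
  [0,0,0,0,0,6,-1],
  [0,0,0,0,0,0,-1],
])

```text
time_s: 4.1
tcp_pos: [0.5087, 0.1283, 0.0765]
eef_rot: [179.7, 0.8, -167.7]
contact_force: [1.0, 0.2, -0.4]
gripper_width: 0.0002
```

```bash
python3 st.py
```

```text
4.1 tcp [0.5087 0.1283 0.0765] [ 179.66    0.78 -167.69] F [ 1.   0.2 -0.4] stage -115.62685804849497 6.39172788886869
```

>>> step_arm([
  [0,0,0,6,0,5,-1],
  [0,0,0,0,0,0,-1],
  [0,0,0,0,0,0,-1],
])

```text
time_s: 4.4
tcp_pos: [0.5034, 0.1271, 0.073]
eef_rot: [179.6, 1.0, -167.7]
contact_force: [0.1, 0.2, -0.6]
gripper_width: 0.0006
```

```bash
python3 st.py
```

```text
4.4 tcp [0.5034 0.1271 0.073 ] [ 179.59    0.97 -167.73] F [ 0.1  0.2 -0.6] stage -115.57855199527557 0.9068948750124193
```

>>> step_arm([
  [0.006,0.015,0,1,0,12,-1],
  [0,0,0,0,0,10,-1],
  [0,0,0,0,0,0,-1],
])

```text
time_s: 4.7
tcp_pos: [0.5028, 0.1274, 0.0498]
eef_rot: [179.9, 0.1, -167.7]
contact_force: [0.8, -0.5, 0.3]
gripper_width: 0.0004
```

```bash
python3 st.py
```

```text
4.7 tcp [0.5028 0.1274 0.0498] [ 1.7993e+02  1.1000e-01 -1.6770e+02] F [ 0.8 -0.5  0.3] stage -116.06732653415625 0.4147866590863032
```

>>> step_arm([
  [0,0,0,0,0,4,-1],
  [0,0,0,0,0,3,-1],
])

```text
time_s: 4.9
tcp_pos: [0.5029, 0.1275, 0.042]
eef_rot: [180.0, 0.1, -167.7]
contact_force: [-2.1, -1.4, 7.1]
gripper_width: 0.0004
```

>>> step_arm([
  [0,0,0,0,0,3,-1],
])

```text
time_s: 5.0
tcp_pos: [0.5032, 0.1275, 0.0393]
eef_rot: [180.0, 0.1, -167.7]
contact_force: [-2.7, 0.1, 9.5]
gripper_width: 0.0004
```

>>> step_arm([
  [0,0,0,0,0,3,-1],
])

```text
time_s: 5.1
tcp_pos: [0.5035, 0.1276, 0.0368]
eef_rot: [180.0, 0.1, -167.6]
contact_force: [-2.5, -0.5, 11.9]
gripper_width: 0.0006
```

>>> step_arm([
  [0,0,0,0,0,0.7,-1],
  [0,0,0,0,-4,0.7,-1],
])

```text
time_s: 5.3
tcp_pos: [0.5059, 0.1247, 0.0371]
eef_rot: [180.0, 0.3, -167.5]
contact_force: [-5.2, 3.3, 10.9]
gripper_width: 0.0006
```

>>> step_arm([
  [0,0,0,0,-5,0.7,-1],
  [0,0,0,0,-5,0.7,-1],
])

```text
time_s: 5.5
tcp_pos: [0.5079, 0.1156, 0.0372]
eef_rot: [179.9, 0.3, -167.5]
contact_force: [-5.8, 3.0, 11.6]
gripper_width: 0.0006
```

```bash
python3 st.py
```

```text
5.5 tcp [0.5079 0.1156 0.0372] [ 179.91    0.35 -167.49] F [-5.8  3.  11.6] stage -103.40917191435454 2.8135914731142257
```

>>> step_arm([
  [0,0,0,2,-4,1,-1],
  [0,0,0,1,-5,1,-1],
])

```text
time_s: 5.7
tcp_pos: [0.5095, 0.1079, 0.0376]
eef_rot: [179.8, 0.7, -167.4]
contact_force: [-5.2, 3.4, 10.5]
gripper_width: 0.0005
```

```bash
python3 st.py
```

```text
5.7 tcp [0.5095 0.1079 0.0376] [ 179.81    0.7  -167.4 ] F [-5.2  3.4 10.5] stage -95.55078478042336 2.7677517453443876
```

>>> step_arm([
  [0,0.01,0.005,4,-3,2,-1],
  [0,0,0,2,-4,2,-1],
])

```text
time_s: 5.9
tcp_pos: [0.5097, 0.1023, 0.0369]
eef_rot: [179.7, 0.7, -167.6]
contact_force: [-0.9, 2.6, 12.2]
gripper_width: 0.0006
```

```bash
python3 st.py 3 scene wrist
```

```text
5.9 tcp [0.5097 0.1023 0.0369] [ 179.67    0.69 -167.55] F [-0.9  2.6 12.2] stage -90.04632761025454 1.8024321716413283
```

View pics/scene3c.png

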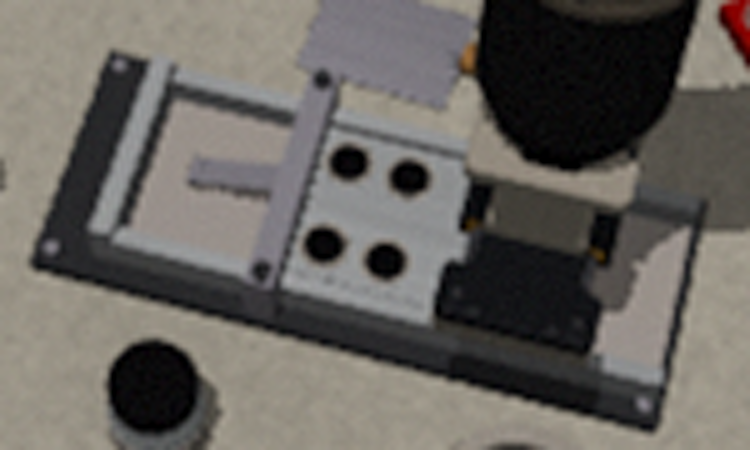

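View pics/wrist3.png

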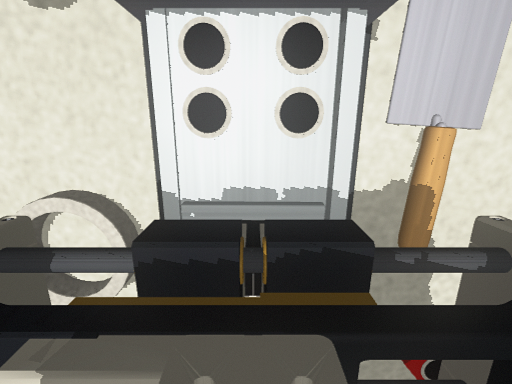

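>>> step_arm([
  [0,0.005,0,1,-6,2,-1],
  [0,0.005,0,1,-6,1.5,-1],
  [0,0,0,1,-6,1.5,-1],
])

```text
time_s: 6.3
tcp_pos: [0.5142, 0.0862, 0.0357]
eef_rot: [179.6, 0.6, -167.4]
contact_force: [-4.4, 3.1, 13.3]
gripper_width: 0.0002
```

```bash
python3 st.py 4 scene
```

```text
6.3 tcp [0.5142 0.0862 0.0357] [ 179.55    0.59 -167.4 ] F [-4.4  3.1 13.3] stage -73.39470643401148 2.7434436267453606
```

View pics/scene4c.png

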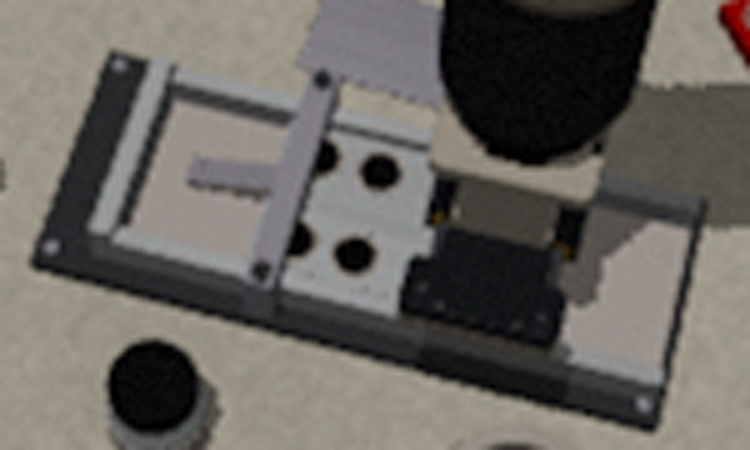

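>>> step_arm([
  [0.005,0.005,0.004,2.5,-6,1,-1],
  [0,0,0,1.5,-6,1.2,-1],
  [0,0,0,1.5,-6,1.2,-1],
])

```text
time_s: 6.65
tcp_pos: [0.5178, 0.0695, 0.0365]
eef_rot: [179.7, 0.9, -167.5]
contact_force: [-2.6, 3.1, 11.9]
gripper_width: 0.0006
```

>>> step_arm([
  [0,0,0,1,-6,1.2,-1],
  [0,0,0,1,-6,1.2,-1],
])

```text
time_s: 6.85
tcp_pos: [0.5202, 0.0585, 0.0363]
eef_rot: [179.6, 1.2, -167.4]
contact_force: [-4.3, 4.7, 7.8]
gripper_width: 0.0006
```

```bash
python3 st.py
```

```text
6.85 tcp [0.5202 0.0585 0.0363] [ 179.65    1.21 -167.41] F [-4.3  4.7  7.8] stage -45.03343093978587 2.6980831991020864
```

>>> step_arm([
  [0.003,0.012,0.003,2,-6,2.5,-1],
  [0,0,0,1,-7,2,-1],
])

```text
time_s: 7.05
tcp_pos: [0.5227, 0.0473, 0.0351]
eef_rot: [179.7, 0.9, -167.5]
contact_force: [-14.4, 8.1, 32.9]
gripper_width: 0.0005
```

>>> step_arm([
  [0,0,0,1.5,-7,2,-1],
  [0,0,0,1.5,-7,2,-1],
])

```text
time_s: 7.25
tcp_pos: [0.5252, 0.0356, 0.0352]
eef_rot: [179.6, 1.3, -167.4]
contact_force: [-7.5, 5.4, 21.5]
gripper_width: 0.0006
```

```bash
python3 st.py 5 scene top
```

```text
7.25 tcp [0.5252 0.0356 0.0352] [ 179.57    1.26 -167.37] F [-7.5  5.4 21.5] stage -21.557642307931147 2.661285863556012
```

View pics/scene5c.png

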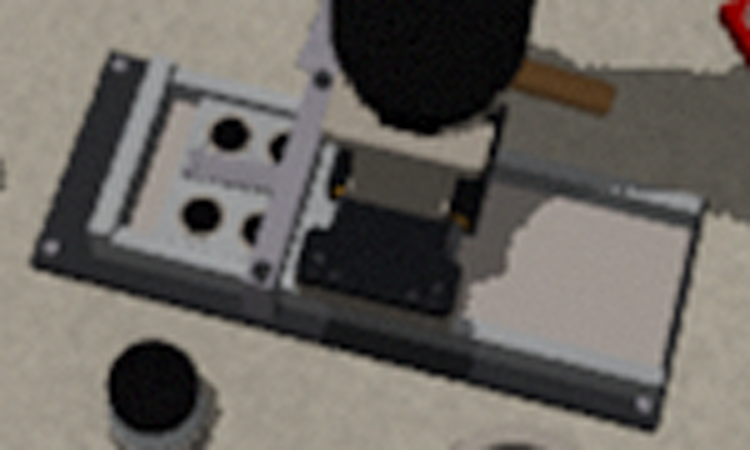

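>>> step_arm([
  [0.003,0.01,0.003,2,-6,1,-1],
  [0,0,0,1,-6,1.2,-1],
])

```text
time_s: 7.55
tcp_pos: [0.5276, 0.0244, 0.0356]
eef_rot: [179.7, 1.1, -167.5]
contact_force: [-4.3, 4.7, 7.1]
gripper_width: 0.0008
```

>>> step_arm([
  [0,0,0,1.5,-5,1.2,-1],
])

```text
time_s: 7.65
tcp_pos: [0.5285, 0.02, 0.0354]
eef_rot: [179.7, 1.2, -167.4]
contact_force: [-1.8, 3.9, 8.1]
gripper_width: 0.0005
```

```bash
python3 st.py 6 scene top
```

```text
7.65 tcp [0.5285 0.02   0.0354] [ 179.65    1.23 -167.44] F [-1.8  3.9  8.1] stage -5.6250941680662265 2.583011532995684
```

View pics/scene6c.png

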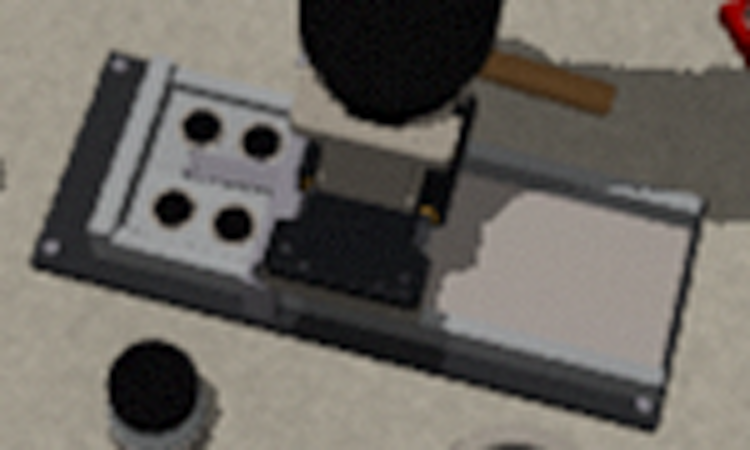

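View pics/top6c.png

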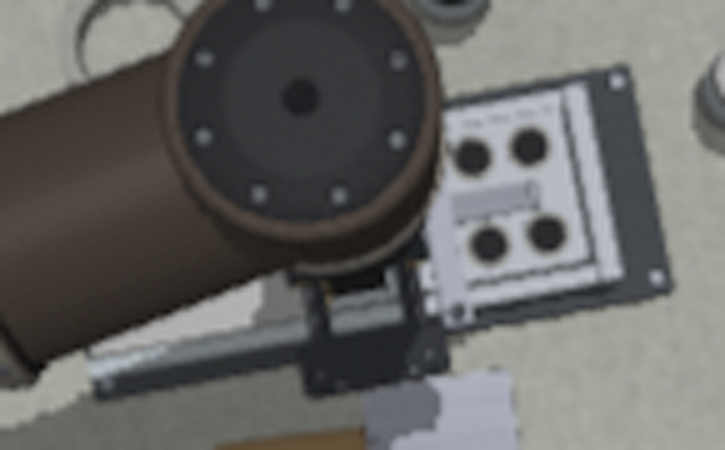

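Nearly home. The carrier's front is a few mm short of the stop, so I'll push until the force rises.

>>> step_arm([
  [0,0.01,0.003,2,-4,1.4,-1],
  [0,0,0,1,-3,1.4,-1],
])

```text
time_s: 7.95
tcp_pos: [0.5302, 0.0146, 0.0353]
eef_rot: [179.6, 1.1, -167.6]
contact_force: [-8.8, 13.4, 18.6]
gripper_width: 0.0003
```

>>> step_arm([
  [0,0,0,1,-3,1.4,-1],
])

```text
time_s: 8.05
tcp_pos: [0.5307, 0.0135, 0.0353]
eef_rot: [179.4, 1.2, -167.6]
contact_force: [-15.4, 23.3, 23.0]
gripper_width: 0.0005
```

```bash
python3 st.py 7 scene top
```

```text
8.05 tcp [0.5307 0.0135 0.0353] [ 179.43    1.23 -167.56] F [-15.4  23.3  23. ] stage 1.2167819846333146 3.3739567339002914
```

View pics/scene7c.png

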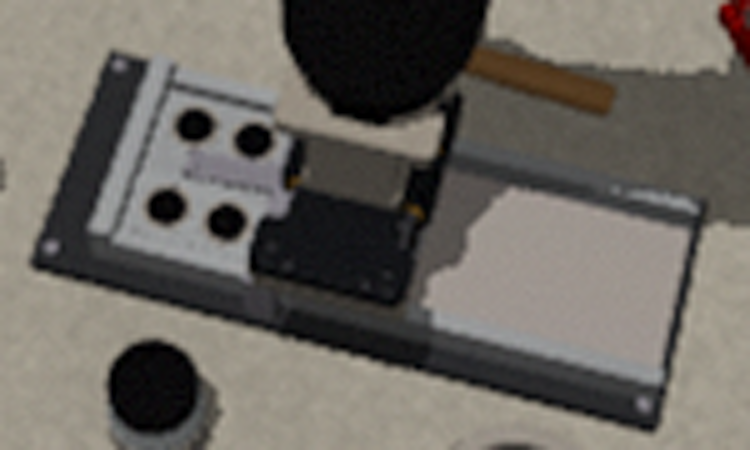

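View pics/top7c.png

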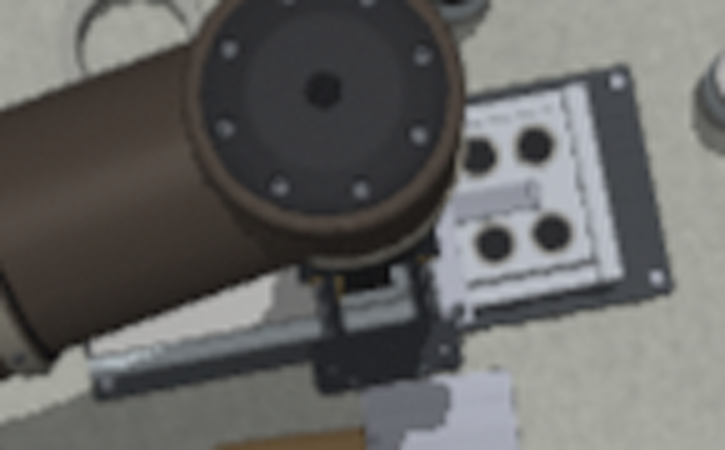

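>>> step_arm([
  [0,0,0,0,0,-2,-1],
  [0,0,0,0,0,-4,-1],
])

```text
time_s: 8.35
tcp_pos: [0.5306, 0.0144, 0.0421]
eef_rot: [179.4, 1.3, -167.5]
contact_force: [0.7, -0.2, -0.2]
gripper_width: 0.0002
```

>>> step_arm([
  [0,0,0,0,0,-6,-1],
  [0,0,0,0,2,-8,-1],
  [0,0,0,0,5,-20,-1],
  [0,0,0,0,15,-30,-1],
  [0,0,0,0,40,-15,-1],
  [0,0,0,0,45,0,-1],
  [0,0,0,0,30,0,-1],
  [0,0,0,0,0,0,-1],
])

```text
time_s: 9.15
tcp_pos: [0.4994, 0.1507, 0.1293]
eef_rot: [179.3, 1.4, -167.8]
contact_force: [0.2, -0.3, -0.2]
gripper_width: 0.0006
```

```bash
python3 - <<'E'
from h import *
ci=r.camera_info("wrist"); np.save("w8.npy",np.array([ci['view']]))
E
python3 st.py 8 wrist scene top
```

```text
9.15 tcp [0.4994 0.1507 0.1293] [ 179.3     1.43 -167.8 ] F [ 0.2 -0.3 -0.2] stage -139.5153040832537 2.067800639142483
```

View pics/wrist8.png

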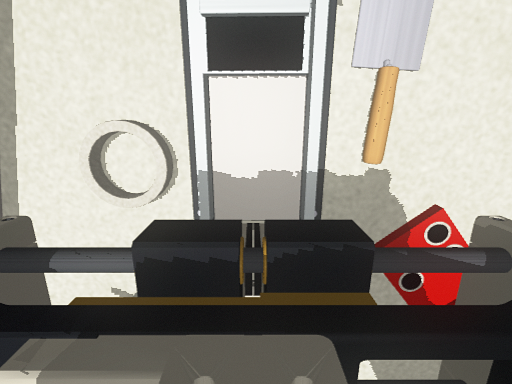

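View pics/scene8c.png

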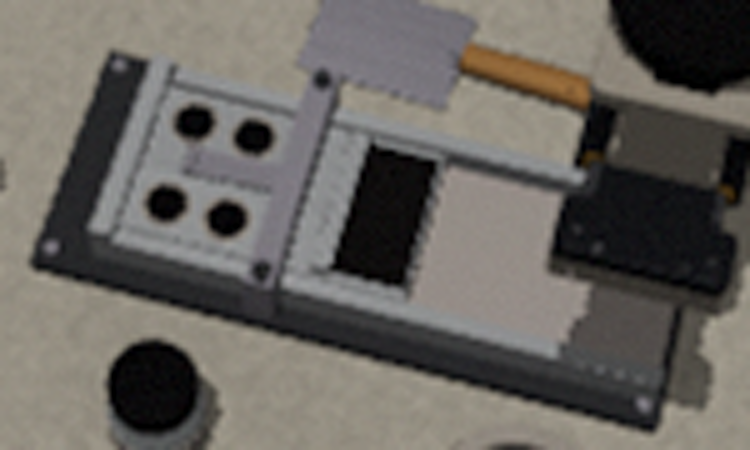

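```bash
python3 - <<'E'
from h import *
b=np.array([.5368,-.030]); ax=np.array([.2136,-.977]); ay=np.array([.977,.2136])
def st(p): d=p[:2]-b; return (45+1000*d@ax).round(1),(1000*d@ay).round(1)
ct,cs=r.camera_info("top"),r.camera_info("scene")
for n,z in ((0,.042),(8,.038)):
    s=cv2.imread(f"pics/scene{n}.png")
    box=(255,185,305,225) if n==0 else (222,180,258,215)
    S=[c for c,a in dark(s,box,45,15)]
    P=np.array([st(plane(cs,*c,z)) for c in S]); print(n,P.tolist(),P.mean(0))
    pad=max(dark(s,(250,185,335,240) if n==0 else (255,185,290,230),35),key=lambda a:a[1]); print('pad',pad,st(plane(cs,*pad[0],z+.001)))
ci=r.camera_info("wrist"); ci['view']=np.load("w8.npy")[0]; im=cv2.imread("pics/wrist8.png")
m=(im[:100,190:320].max(2)<100).astype(np.uint8); n,l,s,c=cv2.connectedComponentsWithStats(m); i=1+s[1:,4].argmax()
print('wrist pad',c[i]+[190,0],s[i],st(plane(ci,*(c[i]+[190,0]),.0385)))
cnt=cv2.findContours((l==i).astype(np.uint8),0,2)[0][0]; print(cv2.minAreaRect(cnt))
for u in (220,290): print(im[60:85,u].max(1))
t=cv2.imread("pics/top8c.png")
E
```

```text
0 [[-5.3, -26.5], [-39.1, -26.1], [-5.6, 26.1], [-39.3, 26.2]] [-22.325  -0.075]
pad (array([313.5672043 , 216.84677419]), np.int32(372)) (np.float64(-121.1), np.float64(0.9))
8 [[108.6, -24.1], [74.9, -24.2], [108.5, 27.7], [74.6, 27.8]] [91.65  1.8 ]
pad (array([271.46537396, 207.86149584]), np.int32(361)) (np.float64(-6.7), np.float64(3.8))
wrist pad [254.73154362  42.37967402] [  16   15   99   56 5215] (np.float64(-7.3), np.float64(1.7))
((65.0, 42.5), (55.0, 98.0), 90.0)
[ 66  65  66  68  67  69  69  68  69  65  78 202 255 191 102 114 186 252
 246 246 245 245 245 245 245]
[ 64  64  64  65  64  65  64  67  63  63 142 255 255 142 103 130 215 247
 244 244 244 244 243 243 244]
```

View pics/top8c.png

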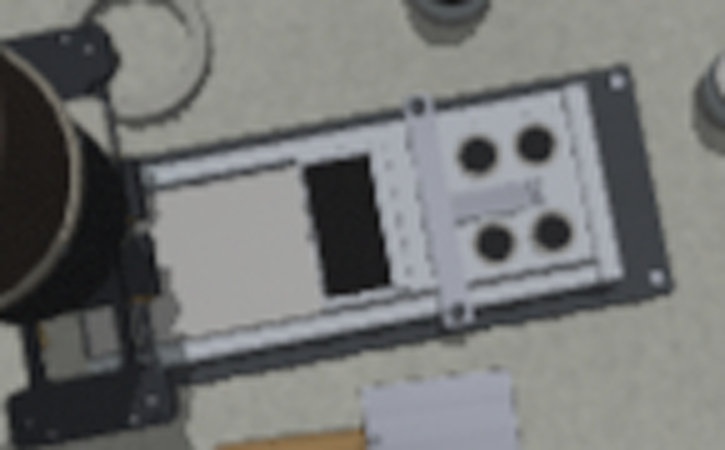

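```bash
python3 - <<'E'
from plant import r
s=r.get_state(); print(s['time_s'],abs(s['qd']).max(),s['contact_force']); print(r.close_job())
E
```

```text
9.3 1.3245150127652519 [-0.17048485  0.1205329   0.31036496]
the job is handed in; nothing more can be done
None
```

The carrier is loaded home in the copy stage and I've handed the job in, at 9.3 s on the robot's clock. `close_job` gives no verdict, so this rests on my own checks.

**What I did:**
- **Pressing:** I put the shut fingertips on the pad just behind the rib and pressed down about 6 mm at about 12 N.
- **Pushing:** I pushed along the lane under the bridge and leaf spring, still pressing, until the push force jumped from about 5 N to over 20 N and motion nearly stopped. I took that as the end stop.
- **Release:** I lifted off straight up and drew the hand back, clear of everything, with its lowest point at z = 0.13 m.

**Last checks:**
- **Position along the lane:** the pad centre reads stage x = -7 mm against an ideal -8. The samples moved 114 mm from a start near -64. Together they put the carrier origin at 50 to 51 mm, where home is 50.
- **Sideways and straightness:** three of the four final readings put the carrier 1.7 to 1.8 mm towards +y. The scene-camera pad reading gave 3.8 mm, though it read about 1 mm high at the start too. All are inside the 6 mm limit, and the carrier looks straight.
- **Leaf, bed and force:** the pictures show the leaf lying on the carrier, but I did not measure the leaf angle or bed depth directly. The contact force is about zero.
- **Other objects:** the tape, spatula and nearby jar look unmoved in the pictures. I did not re-measure the mug, boards or weight, but the arm did not go near them.

**What disagreed:** the tool drifted 2 to 3 mm towards +y during the push, and my corrections only partly held it. The wrist ended about 1.4° off vertical, and the downward force briefly read 33 N on the bed's hard stop.

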